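# Restock a carton lane first-in-first-out by tipping the new carton in

## Task

Restock the stock lane first-in-first-out: slide the old yellow carton along the lane until it is up against the red end stop. Then slide the new carton, still standing on end, square up against the lane's front step and, without picking it up off the worktop, tip it over that step so that it lies flat in the lane behind the old one, and push it home flush against the back wall. Leave the other things on the worktop where they are.

Things in the scene. Friction and masses are not known exactly. Their poses are not given: they have to be found in the camera images.
- stock_lane: Fixed stock lane: white deck 242 mm long (y), its top 14 mm above the worktop. Origin under the deck's middle, on the worktop; x points across it, away from the robot; y to the left, toward the open loading end (y = +121 mm). Deck from the open front step (x = -50 mm) to the back wall. Set down differently each time, turned up to 10 degrees.
- wall_mid (a point): Middle of the face of the lane's aluminium back wall (lane x = +50, y = 0), at deck height; the wall's top is 50 mm above the worktop.
- stop_mid (a point): Middle of the face of the red end stop at the lane's right end (lane x = 0, y = -110 mm), at deck height; its top is 50 mm above the worktop.
- step_mid (a point): Middle of the top of the lane's open front edge (lane x = -50, y = 0): the 14 mm high step, with a yellow line along it.
- old_carton: The old yellow carton, 55 x 90 x 42 mm (its x, y, z), 0.14 to 0.27 kg, closed and rigid, lying flat in the lane with its 90 mm length across the lane, part way along it. Origin: centre of its underside; z up, y points to the back wall.
- new_carton: The new carton, same as the old (55 x 90 x 42 mm in x, y, z), standing on its small end, 90 mm tall, before the step: 45 to 75 mm short of it, turned up to 17 degrees. Origin: centre of the 55 x 90 mm face toward the step. y is up as it stands, toward the back wall once tipped; z points from the step-side face to the robot-side face, up once tipped. 0.14 to 0.27 kg.
- new_foot (a point): Middle of the new carton's bottom edge on the side toward the step (the edge it tips about); 45 mm below its origin as it stands.
- timer: Bystander: white timer with buttons, 60 x 65 x 26 mm, lying to the right; origin under its centre, z up.
- clip_carton: Bystander: white and red carton, 70 x 70 x 30 mm, lying to the right; origin under its centre, z up.
- masking_tape: Bystander: beige tape roll, 90 mm across, 24 mm high, to the right; origin under its centre, z up.
- green_tape: Bystander: green tape roll, 88 mm across, 48 mm high, to the left; origin under its centre, z up.
- log_book: Bystander: notebook, 210 x 152 x 13 mm, to the left; origin under its centre, z up.
Things that resemble listed ones, but are neither listed nor needed, are in the scene too. Leave any orange or purple look-alike of the old_carton alone.

How it is judged (in metres and radians):
On the way, in this order (a step that is already met when the one before it is completed fails the run):
1. the old carton lies flat in the lane against the red end stop (gap under 8 mm) while the new one still stands on end (y of old_carton in the frame of stock_lane between -0.095 and -0.075 m and x of old_carton in the frame of stock_lane between -0.008 and 0.02 m and angle between old_carton's own z axis and vertical below 0.1 rad and angle between the y axis of old_carton and the x axis of stock_lane, either way round below 0.15 rad and height (world z) of old_carton below 0.02 m and angle between new_carton's own y axis and vertical below 0.15 rad), for 0.2 s.
2. the new carton, standing upright on the worktop, is square (within 9 degrees) and within 7 mm of the step (x of new_foot in the frame of stock_lane between -0.057 and -0.04 m and angle between new_carton's own y axis and vertical below 0.12 rad and height (world z) of new_foot below 0.01 m and angle between the z axis of new_carton and the x axis of stock_lane, either way round below 0.15 rad), for 0.1 s.
At the end, for the whole second after the job is handed in: The old carton lies flat in the lane within 8 mm of the red end stop; the new one lies flat on its 55 x 90 mm face on the lane's deck behind it (on the loading side), its length across the lane within 9 degrees and its end within 8 mm of the back wall; both at rest (y of old_carton in the frame of stock_lane between -0.095 and -0.075 m and x of old_carton in the frame of stock_lane between -0.008 and 0.02 m and angle between each of old_carton, new_carton's own z axis and vertical below 0.1 rad and angle between the y axis of each of old_carton, new_carton and the x axis of stock_lane, either way round below 0.15 rad and height (world z) of each of old_carton, new_carton below 0.02 m and x of new_carton in the frame of stock_lane between -0.003 and 0.02 m and y of new_carton in the frame of stock_lane between -0.06 and 0.095 m and height (world z) of new_carton above 0.008 m and x of new_carton in the frame of old_carton below -0.045 m and linear speed of each of old_carton, new_carton below 0.01 m/s); the robot touches nothing.
It fails at once if the new carton is picked up: its step-side bottom edge rises more than 35 mm above the worktop (height (world z) of new_foot above 0.035 m).
It fails at once if the old carton is lifted off the deck by more than 20 mm or tipped over (height (world z) of old_carton above 0.034 m or angle between old_carton's own z axis and vertical above 0.5 rad).
It fails at once if a bystander is moved by more than 30 mm (distance of any of timer, clip_carton, masking_tape, green_tape, log_book from where it was at the start of the episode above 0.03 m).
It also fails if it takes over 54 s, if anything falls off the work surface, if the arm or the gripper's body presses on something with over 40 N, if the wrist force passes 120 N, or if a joint passes its speed limit or range.

## Robot

A 6-joint arm with a two-finger parallel gripper is mounted at the origin on a cart in front of the work surface, level with it; the furniture and walls round the work are solid. World frame = base frame: x ahead of the robot, y to its left, z up, the work surface at z = 0. Lengths are in m, angles in degrees, forces in N, time in s.
With the tool pointing down it reaches from about 0.325 to 0.85 m from the base axis. Payload 4.4 kg.
Tool frame: the origin (TCP) lies at the very end of the fingers, on their centre line; the grasp point (between the pads) lies 19 mm behind it; z points along the fingers, y is the line along which they close (so a half turn about z gives the same grasp; the last joint's range is limited). The gripper opens to 94 mm and grips with 3 to 60 N. Pads are 16 mm wide; open, the fingers measure 119 mm over their backs; the gripper's body (75 mm by 177 mm) begins 78 mm behind the grasp point.
Start: joints at [-79.441, 11.837, 88.321, -0, 79.842, -8.623], TCP at [0.189, -0.543, 0.205] pointing down, gripper open.
Joint ranges: [-156.59, 156.59], [-49.26, 127.26], [12.9, 141.05], [-63.56, 243.56], [4.71, 150.69], [-161.64, 161.64]. Speed limits (degrees/s): [159.86, 159.86, 180, 180, 180, 180].

## Interface

Orientations are given as a 3x3 rotation matrix whose columns are the frame's x, y, z axes.
In Python, from bench import env gives the robot as it stands.
- The arm moves only by the tool move_arm, never from a script. Its argument "commands" is a list of rows, each a list of 7 numbers: the turn, a rotation vector about the tool's x, y, z in rad, then the shift along the tool's x, y, z in mm, then the closure, from 0 (fully open) to 1 (shut). In form: [[rx, ry, rz, tx, ty, tz, claw], ...]. A call has 1 to 12 rows; each row shifts and turns the commanded pose from where the row before left it, along the tool's axes as they then stand; what a row does not reach is not made up. A row lasts 1/8 s, in which the tool goes at most 62.5 mm and 10.7 degrees, less where a joint would pass 70% of its speed; a pose out of reach is approached as far as the arm can. A call with a gripper value outside its range is refused whole. The fingers move at their own pace and stop on an object; "squeeze" is the grip in N (left out, the last holds). Time passes only in rows, so rows that do not move let the fingers close. It gives the time, the measured TCP pose, the force, the opening and the grip force at its end, in the units of the state.
- env.state(): the state, without advancing time (a new reading comes with each control period).
- env.snapshot(name): name is "scene" or "top" or "wrist"; returns (picture, depth): 384x512x3 uint8, red, green, blue; 384x512 float32, m along the optical axis (not along the pixel's ray), 0 where there is no reading.
- env.camera_params(name): a dict with "camera_matrix" (3x3 intrinsics, pixels), "k1" (the pictures are not rectified: a ray, as slopes to the right and down, at radius r is drawn at 1 + k1 r^2 times it, then the intrinsics apply), "camera_from_world" (4x4, takes a point from world to camera coordinates); the wrist camera has in their place "tool_from_camera" (4x4, takes a point from camera to tool coordinates, whose origin is the TCP and whose axes are the flange's). Camera axes: x right, y up, looking along -z (the intrinsics and any distortion apply to the point x, -y, -z); pixel columns grow to the right and rows downward; lengths in m; the calibration is good to about 2 mm. A picture is of the moment at which its call begins: read the wrist's pose just before it. camera_params takes no time and is no camera call.
- env.hand_in(): hands the job in; it is judged then, once.
Trained networks look in the newest picture that a camera, given by its name, has taken for a name from the list of things; names that differ only in an ending like _2 or _b are one class to them, and where a whole thing is asked for, a point or a joint stands for the part that bears it (a point fixed in the world has none). Each returns a list of dicts, best first, with "score" (0 to 1); they miss things now and then, are a little off and sometimes report something else, mostly with a low value. They report only what shows in the picture. A call takes as long as a camera call. They do not tell look-alikes from the thing itself.
- env.search_frame(target, camera): "position" ([column, row] in pixels, amid what is visible of it).
The state is a dict: "t": time; "q": joint angles; "qvel": joint speeds; "tau": joint torques, N m; "tool_pos": TCP position; "eef_rot": TCP orientation; "contact_force": force on the tool from outside, world axes, zero at the start; "moment": the same for the moment, N m; "width": finger opening in m; "grip_force": force on a finger pad.
Only numpy, scipy, OpenCV 4.12 (cv2) and the standard library are available. Lean on these libraries where they do the work, as an engineer would, in place of code of your own. Each camera call takes 0.05 s, during which the arm holds its last target. There are 200 camera calls.

## Working session

There is one attempt and no reset: what is moved stays moved. The work goes in short steps, Python scripts to look and compute and a tool call to move; the robot and the scene stay as the last step left them, time stands still between calls to the robot, and variables do not carry over. Pictures are saved under pics/ and viewed, at most 10 in all, crops included, and the job is handed in when it is done.

Besides the shell and the picture viewer there is one more tool, called after "Request:" as name([rows], argument=value, ...), one row to a line, values as JSON. move_arm: Moves the arm, as the interface text tells. Its arguments: {"type":"object","properties":{"commands":{"type":"array","items":{"type":"array","items":{"type":"number"}}},"squeeze":{"type":"number"}},"required":["commands"]}

```bash
mkdir -p pics; ls
cat > h.py <<'E'
import numpy as np, cv2
from bench import env
def snap(n,f=None):
    im,d=env.snapshot(n)
    if f: cv2.imwrite('pics/'+f,im[:,:,::-1])
    return im,d
def rays(n,uv):
    p=env.camera_params(n);K=np.array(p["camera_matrix"]);k=p["k1"]
    uv=np.asarray(uv,float).reshape(-1,2)
    return cv2.undistortPoints(uv[:,None],K,np.array([k,0,0,0.]))[:,0]
def cam2w(n):
    p=env.camera_params(n)
    if n=="wrist":
        s=env.state();T=np.eye(4);T[:3,:3]=s["eef_rot"];T[:3,3]=s["tool_pos"];return T@np.array(p["tool_from_camera"])
    return np.linalg.inv(np.array(p["camera_from_world"]))
def pts(n,uv,d):  # depth-based world points
    uv=np.asarray(uv,float).reshape(-1,2);r=rays(n,uv)
    z=np.array([d[int(v),int(u)] for u,v in uv])
    c=np.c_[r[:,0]*z,-r[:,1]*z,-z];T=cam2w(n);return c@T[:3,:3].T+T[:3,3]
def onz(n,uv,h):
    r=rays(n,uv);T=cam2w(n);c=np.c_[r[:,0],-r[:,1],-np.ones(len(r))]@T[:3,:3].T
    return T[:3,3]+c*((h-T[2,3])/c[:,2:])
E
python3 - <<'E'
from h import *
for c in ("top","scene"):
    im,d=snap(c,c+'0.png')
    for t in ["old_carton","new_carton","stock_lane","timer","clip_carton","masking_tape","green_tape","log_book"]:
        for r in env.search_frame(t,c)[:3]:
            u=r["position"];print(c,t,np.round(u),round(r["score"],2),pts(c,u,d)[0].round(3))
s=env.state();print(s["t"],s["eef_rot"])
E
```

```text
pics
top old_carton [219. 218.] 0.85 [0.516 0.112 0.04 ]
top old_carton [341. 242.] 0.69 [ 0.446 -0.208  0.039]
top old_carton [280. 185.] 0.57 [ 0.596 -0.051  0.06 ]
top new_carton [286. 236.] 0.83 [ 0.459 -0.061  0.088]
top stock_lane [308. 185.] 0.79 [ 0.605 -0.131  0.011]
top timer [389. 191.] 0.77 [ 0.581 -0.348  0.022]
top clip_carton [393. 238.] 0.94 [ 0.454 -0.349  0.027]
top masking_tape [366. 147.] 0.75 [ 0.714 -0.3   -0.002]
top green_tape [150. 196.] 0.95 [ 0.588  0.304 -0.002]
top log_book [141. 257.] 0.84 [0.418 0.323 0.013]
scene old_carton [228. 217.] 0.96 [0.494 0.129 0.043]
scene old_carton [267. 189.] 0.81 [ 0.566 -0.043  0.058]
scene old_carton [168. 263.] 0.63 [0.413 0.343 0.01 ]
scene new_carton [286. 207.] 0.65 [ 0.448 -0.046  0.056]
scene new_carton [172. 221.] 0.48 [0.547 0.287 0.046]
scene stock_lane [274. 180.] 0.73 [ 0.648 -0.118  0.031]
scene clip_carton [284. 207.] 0.45 [ 0.447 -0.041  0.057]
scene masking_tape [281. 206.] 0.38 [ 0.45  -0.03   0.062]
scene green_tape [172. 219.] 0.9 [0.59  0.276 0.022]
0.9 [[ 9.44483305e-01  3.28559412e-01 -8.21691985e-06]
 [ 3.28559412e-01 -9.44483304e-01 -3.44944929e-05]
 [-1.90942339e-05  2.98797263e-05 -9.99999999e-01]]
```

Run:
```python
import cv2
im=cv2.imread('pics/top0.png')
c=im[120:300,100:420];cv2.imwrite('pics/topc.png',cv2.resize(c,None,fx=2.5,fy=2.5,interpolation=cv2.INTER_CUBIC))
```

```text
(no output)
```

View pics/topc.png

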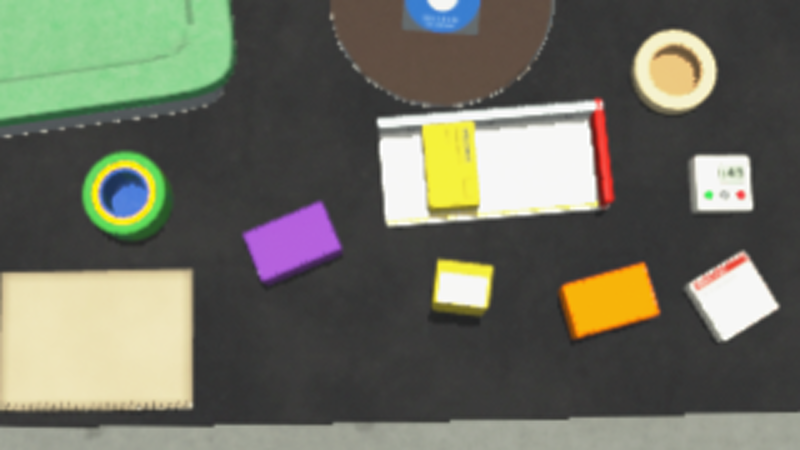

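View pics/scene0.png

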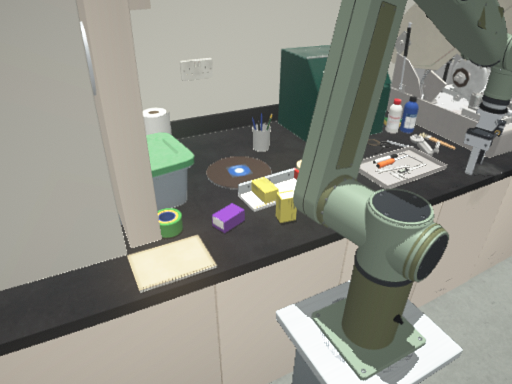

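Candidates for old_carton: yellow in the lane at top pixel (281,186), which is the match; purple (217,217) and orange (344,240) are look-alikes to leave alone. The new carton, yellow with a white end, stands at (285,235).

Run:
```python
from h import *
print(np.round(env.camera_params("wrist")["tool_from_camera"],3)); print(env.camera_params("wrist")["camera_matrix"])
uv=[[254.8,209.6],[342.8,203.2]];print(onz("top",uv,.014).round(4))
print("stop top",onz("top",[[339,163],[342,201]],.05).round(4))
print("wall top",onz("top",[[251.5,170],[339,162.5]],.05).round(4))
print("new top",onz("top",[[275,224],[297.5,226],[295.5,241],[273,238]],.09).round(4))
print("old top",onz("top",[[269.5,171],[289.5,169],[291.5,202],[271.5,204]],.056).round(4))
```

```text
[[-0.     0.963  0.269  0.079]
 [ 1.     0.    -0.     0.001]
 [-0.     0.269 -0.963 -0.18 ]
 [ 0.     0.     0.     1.   ]]
[[282.27004525   0.         253.79079555]
 [  0.         282.27004525 190.50013286]
 [  0.           0.           1.        ]]
[[ 0.5405  0.0163  0.014 ]
 [ 0.5528 -0.2221  0.014 ]]
stop top [[ 0.6559 -0.2115  0.05  ]
 [ 0.5526 -0.2141  0.05  ]]
wall top [[ 0.6414  0.0228  0.05  ]
 [ 0.6573 -0.2116  0.05  ]]
new top [[ 0.4904 -0.0346  0.09  ]
 [ 0.4841 -0.0912  0.09  ]
 [ 0.4463 -0.0849  0.09  ]
 [ 0.4551 -0.0286  0.09  ]]
old top [[ 0.6362 -0.0249  0.056 ]
 [ 0.6405 -0.078   0.056 ]
 [ 0.5518 -0.0803  0.056 ]
 [ 0.5476 -0.0279  0.056 ]]
```

Next: move above the loading end with the fingers part closed.

Request:
move_arm([
  [0,0,0,46.6,-32.6,0,0.65],
  [0,0,0,46.6,-32.6,0,0.65],
  [0,0,0,46.6,-32.6,0,0.65],
  [0,0,0,46.6,-32.6,0,0.65],
  [0,0,0,46.6,-32.6,0,0.65],
  [0,0,0,46.6,-32.6,0,0.65],
  [0,0,0,46.6,-32.6,0,0.65],
  [0,0,0,46.6,-32.6,0,0.65],
  [0,0,0,46.6,-32.6,0,0.65],
  [0,0,0,46.6,-32.6,0,0.65],
  [0,0,0,46.6,-32.6,0,0.65],
  [0,0,0,46.6,-32.6,0,0.65],
])

```text
t: 2.4
tool_pos: [0.5896, 0.0118, 0.2057]
eef_rot: [[0.944, 0.329, 0.001], [0.329, -0.944, -0.0], [0.0, 0.001, -1.0]]
contact_force: [0.1, -0.5, -0.1]
width: 0.0331
grip_force: 0.0
```

Request:
move_arm([
  [0,0,-0.184,0,0,0,0.65],
  [0,0,-0.184,0,0,0,0.65],
  [0,0,-0.184,0,0,0,0.65],
  [0,0,-0.184,0,0,0,0.65],
  [0,0,-0.184,0,0,0,0.65],
  [0,0,-0.184,0,0,0,0.65],
  [0,0,-0.184,0,0,0,0.65],
  [0,0,0,0,0,0,0.65],
])

```text
t: 3.4
tool_pos: [0.5885, 0.0102, 0.2054]
eef_rot: [[-0.05, 0.999, -0.0], [0.999, 0.05, 0.0], [0.0, -0.0, -1.0]]
contact_force: [0.3, 0.9, 0.2]
width: 0.0328
grip_force: 0.0
```

Run:
```python
from h import *
s=env.state();print(s["t"],s["tool_pos"],np.round(s["eef_rot"],3),s["width"],np.round(s["q"]))
im,d=snap("wrist","w1.png");np.savez("w1.npz",im=im,d=d,T=cam2w("wrist"))
```

```text
3.4 [0.58851451 0.01016221 0.20541611] [[-0.05   0.999 -0.   ]
 [ 0.999  0.05   0.   ]
 [ 0.    -0.    -1.   ]] 0.03281051867574993 [ -7.  13.  86.   0.  80. -10.]
```

View pics/w1.png

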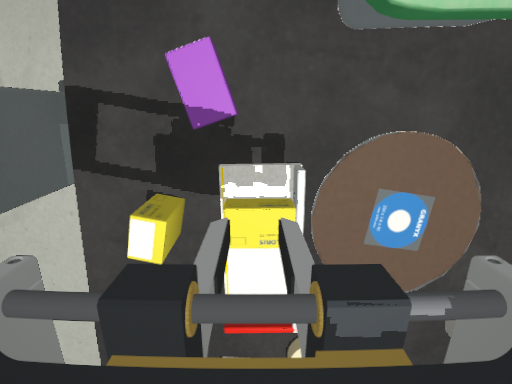

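The wrist view shows the old carton at (260,220) in the lane, the new one at (157,228) with its white end up, and the lane's open end edge along row 165. Next I'll measure these.

Run:
```python
from h import *
print("deck end",onz("wrist",[[220,165],[297,165]],.014).round(4))
d=np.load("w1.npz")["d"]; im=np.load("w1.npz")["im"]
hsv=cv2.cvtColor(im,cv2.COLOR_RGB2HSV)
y=((hsv[...,0]>22)&(hsv[...,0]<34)&(hsv[...,1]>120)).astype(np.uint8)
def P(m):
    v,u=np.nonzero(m);return pts("wrist",np.c_[u,v],d)
v,u=np.nonzero(d>0);al=pts("wrist",np.c_[u,v],d)
# lane frame est
th=np.radians(2.9);R=np.array([[np.cos(th),-np.sin(th)],[np.sin(th),np.cos(th)]])
O=np.array([.597,-.1]);L=np.c_[(al[:,:2]-O)@R,al[:,2]]
col=im[v,u];yy=y[v,u]>0
inl=(abs(L[:,0])<.06)
# old carton
m=yy&inl&(u>220)&(u<300)&(v>190)
print("old top pts",[np.percentile(L[m&(L[:,2]>.05)],q,axis=0).round(4) for q in(1,50,99)])
f=m&(L[:,2]>.02)&(L[:,2]<.048);p=L[f];print("old +y face fit (y vs x)",np.polyfit(p[:,0],p[:,1],1),np.percentile(p,[1,99],axis=0))
# deck
m=inl&(L[:,2]>.008)&(L[:,2]<.02)&(L[:,1]>.07);print("deck",np.percentile(L[m],[1,50,99],axis=0))
# new
m=(u<195)&(u>120)&(v>190)&(v<270)&(al[:,2]>.08);r=cv2.minAreaRect(al[m][:,:2].astype(np.float32));print("new top",r,cv2.boxPoints(r))
m=(u<195)&(u>120)&(v>190)&(v<270)&(al[:,2]>.02)&(al[:,2]<.08);r=cv2.minAreaRect(L[m][:,:2].astype(np.float32));print("new sides",cv2.boxPoints(r),np.percentile(L[m],[1,99],axis=0))
```

```text
deck end [[0.5436 0.017  0.014 ]
 [0.6464 0.022  0.014 ]]
old top pts [array([-0.0379,  0.021 ,  0.0508]), array([-0.0009,  0.0552,  0.0575]), array([0.0464, 0.1095, 0.211 ])]
old +y face fit (y vs x) [0.00399058 0.07416761] [[-0.03928549  0.07357152  0.02038273]
 [ 0.04697116  0.07474841  0.04751049]]
deck [[-0.04879112  0.07346035  0.01048101]
 [ 0.00068731  0.09777741  0.01516897]
 [ 0.05014902  0.21088507  0.01819838]]
new top ((0.499855637550354, -0.015538305044174194), (0.1753225177526474, 0.06042264401912689), 54.310829162597656) [[ 0.4241777  -0.06911132]
 [ 0.4732526  -0.10436115]
 [ 0.57553357  0.03803471]
 [ 0.5264587   0.07328454]]
new sides [[-0.14230287  0.07693103]
 [-0.11111633  0.01610392]
 [-0.08100219  0.03154367]
 [-0.11218873  0.09237078]] [[-0.14099765  0.01776782  0.02091216]
 [-0.10073364  0.07741158  0.07957725]]
```

Request:
move_arm([
  [0,0,0,0,5,45,0.65],
  [0,0,0,0,0,45,0.65],
  [0,0,0,0,0,45,0.65],
  [0,0,0,0,0,40,0.65],
  [0,0,0,-20,0,0,0.65],
  [0,0,0,-10,0,0,0.65],
  [0,0,0,-12,0,0,0.65],
  [0,0,0,-15,0,0,0.65],
  [0,0,0,-15,0,0,0.65],
  [0,0,0,-15,0,0,0.65],
  [0,0,0,-15,0,0,0.65],
  [0,0,0,-15,0,0,0.65],
])

```text
t: 4.95
tool_pos: [0.6001, -0.1071, 0.031]
eef_rot: [[-0.052, 0.999, 0.001], [0.999, 0.052, 0.0], [0.0, 0.001, -1.0]]
contact_force: [0.2, 4.3, 3.3]
width: 0.033
grip_force: 2.0
```

Request:
move_arm([
  [0,0,0,-12,0,0,0.65],
  [0,0,0,-10,0,0,0.65],
  [0,0,0,-8,0,0,0.65],
  [0,0,0,-6,0,0,0.65],
  [0,0,0,-2,0,0,0.65],
  [0,0,0,-1,0,0,0.65],
  [0,0,0,0,0,0,0.65],
])

```text
t: 5.82
tool_pos: [0.6015, -0.145, 0.0304]
eef_rot: [[-0.052, 0.999, -0.0], [0.999, 0.052, 0.0], [0.0, -0.0, -1.0]]
contact_force: [-0.8, 4.0, 3.4]
width: 0.0329
grip_force: 2.1
```

Request:
move_arm([
  [0,0,0,-1,0,0,0.65],
  [0,0,0,-1,0,0,0.65],
  [0,0,0,-1,0,0,0.65],
  [0,0,0,0,0,0,0.65],
])

```text
t: 6.32
tool_pos: [0.6012, -0.1452, 0.0304]
eef_rot: [[-0.053, 0.999, -0.002], [0.999, 0.053, 0.005], [0.005, -0.001, -1.0]]
contact_force: [-1.4, 10.1, 5.9]
width: 0.0329
grip_force: 5.4
```

Request:
move_arm([
  [0,0,0,20,0,0,0.65],
  [0,0,0,0,0,-55,0.65],
  [0,0,0,0,0,-60,0.65],
  [0,0,0,0,0,-55,0.65],
  [0,0,0.17,19,-49,0,0.65],
  [0,0,0,28,-42,0,0.65],
  [0,0,0,27,-42,0,0.65],
  [0,0,0,25,-42,0,0.65],
  [0,0,0.18,0,0,0,0.65],
  [0,0,0.18,0,0,0,0.65],
  [0,0,0.18,0,0,0,0.65],
  [0,0,0.18,0,0,0,0.65],
])

```text
t: 7.82
tool_pos: [0.4348, -0.0183, 0.2]
eef_rot: [[0.747, 0.665, -0.0], [0.665, -0.747, -0.002], [-0.002, 0.002, -1.0]]
contact_force: [0.0, 0.2, 0.9]
width: 0.0329
grip_force: 0.0
```

Request:
move_arm([
  [0,0,0.17,0,0,0,0.65],
  [0,0,0.17,0,0,0,0.65],
  [0,0,0.17,0,0,0,0.65],
  [0,0,0.17,0,0,0,0.65],
  [0,0,0,0,0,0,0.65],
])

```text
t: 8.45
tool_pos: [0.4349, -0.0181, 0.2]
eef_rot: [[0.998, 0.055, -0.0], [0.055, -0.998, -0.002], [-0.0, 0.002, -1.0]]
contact_force: [-0.5, -0.3, 0.1]
width: 0.0324
grip_force: 0.0
```

Run:
```python
from h import *
s=env.state();print(s["t"],s["tool_pos"],np.round(s["eef_rot"],3))
im,d=snap("wrist","w2.png")
v,u=np.nonzero(d>0);al=pts("wrist",np.c_[u,v],d)
th=np.radians(2.9);R=np.array([[np.cos(th),-np.sin(th)],[np.sin(th),np.cos(th)]])
O=np.array([.597,-.1]);L=np.c_[(al[:,:2]-O)@R,al[:,2]]
m=(L[:,2]>.08)&(L[:,2]<.098)&(L[:,0]>-.18)&(L[:,0]<-.06)&(abs(L[:,1]-.04)<.07)
print(m.sum());r=cv2.minAreaRect(L[m][:,:2].astype(np.float32));print(r,cv2.boxPoints(r))
```

```text
8.45 [ 0.43485073 -0.01809182  0.20001926] [[ 0.998  0.055 -0.   ]
 [ 0.055 -0.998 -0.002]
 [-0.     0.002 -1.   ]]
2201
((-0.12667319178581238, 0.04696035385131836), (0.055787332355976105, 0.042732272297143936), 78.96540069580078) [[-0.1529832   0.02367191]
 [-0.11104098  0.01549288]
 [-0.10036318  0.0702488 ]
 [-0.1423054   0.07842783]]
```

View pics/w2.png

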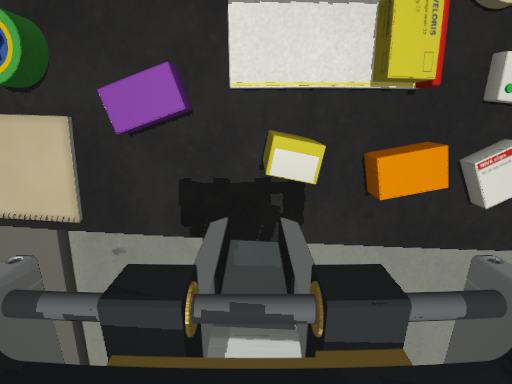

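Old carton is at the red stop (415,40). The new one's white end is at (295,160), about 11° off the lane. Next: go behind it and push low with both fingers to square it up.

Request:
move_arm([
  [0,0,0,-16,43,0,0.65],
  [0,0,0,0,0,55,0.65],
  [0,0,0,0,0,60,0.65],
  [0,0,0,0,0,60,0.65],
  [0,0,0,0,0,0,0.65],
])

```text
t: 9.12
tool_pos: [0.4157, -0.0597, 0.021]
eef_rot: [[0.998, 0.055, -0.013], [0.055, -0.998, 0.004], [-0.013, -0.005, -1.0]]
contact_force: [-0.8, 0.4, 0.3]
width: 0.0328
grip_force: 0.0
```

Request:
move_arm([
  [0,0,0,8,0,0,0.65],
  [0,0,0,6,0,0,0.65],
  [0,0,0,6,0,0,0.65],
  [0,0,0,6,0,0,0.65],
  [0,0,0,6,0,0,0.65],
  [0,0,0,6,0,0,0.65],
  [0,0,0,6,0,0,0.65],
  [0,0,0,6,0,0,0.65],
  [0,0,0,6,0,0,0.65],
  [0,0,0,5,0,0,0.65],
  [0,0,0,3,0,0,0.65],
  [0,0,0,0,0,0,0.65],
])

```text
t: 10.62
tool_pos: [0.486, -0.0581, 0.0255]
eef_rot: [[0.999, 0.053, 0.001], [0.053, -0.999, -0.0], [0.001, 0.0, -1.0]]
contact_force: [-0.3, -0.1, -0.2]
width: 0.033
grip_force: 0.0
```

```bash
cat >> h.py <<'E'
th=np.radians(2.9);R=np.array([[np.cos(th),-np.sin(th)],[np.sin(th),np.cos(th)]]);O=np.array([.597,-.1])
def lane(p): p=np.atleast_2d(p);return np.c_[(p[:,:2]-O)@R,p[:,2]]
def cloud(n,d):
    v,u=np.nonzero(d>0);return lane(pts(n,np.c_[u,v],d)),u,v
E
python3 - <<'E'
from h import *
s=env.state();print(s["t"],lane(s["tool_pos"]),s["contact_force"])
im,d=snap("wrist","w3.png");L,u,v=cloud("wrist",d)
m=(L[:,2]>.08)&(L[:,2]<.098)&(abs(L[:,0]+.065)<.06)&(abs(L[:,1]-.045)<.06)&(im[v,u].min(1)<400)
k=np.zeros(d.shape,np.uint8);k[v[m],u[m]]=1
n,lab,st,_=cv2.connectedComponentsWithStats(k)
for i in range(1,n):
    if st[i,4]>200:
        q=L[m][lab[v[m],u[m]]==i];print(st[i],cv2.minAreaRect(q[:,:2].astype(np.float32)),q.min(0),q.max(0))
E
```

```text
10.625 [[-0.10878676  0.04743686  0.02549382]] [-0.34311598 -0.12848239 -0.19347078]
[  187   172   130   122 12354] ((-0.08603809028863907, 0.04679977521300316), (0.059883713722229004, 0.05773313716053963), 0.47975119948387146) [-0.11598302  0.01782132  0.08002695] [-0.05602924  0.07585179  0.09799506]
```

View pics/w3.png

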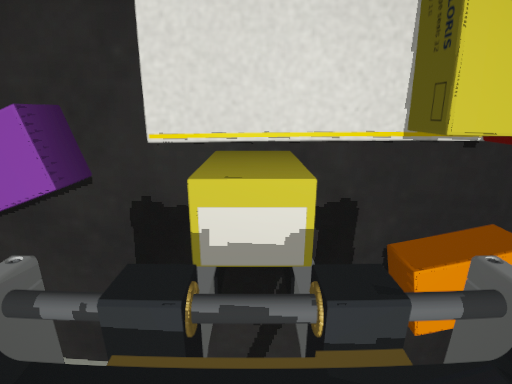

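The carton is squared, at (253,205), a few mm short of the step line at row 135. Next: inch it in.

Request:
move_arm([
  [0,0,0,2,0,0,0.65],
  [0,0,0,2,0,0,0.65],
  [0,0,0,2,0,0,0.65],
  [0,0,0,1,0,0,0.65],
  [0,0,0,0,0,0,0.65],
])

```text
t: 11.3
tool_pos: [0.4926, -0.0577, 0.0254]
eef_rot: [[0.999, 0.053, 0.001], [0.053, -0.999, 0.0], [0.001, 0.0, -1.0]]
contact_force: [-0.8, 0.4, -0.8]
width: 0.0333
grip_force: 0.4
```

Request:
move_arm([
  [0,0,0,1,0,0,0.65],
  [0,0,0,1,0,0,0.65],
  [0,0,0,0,0,0,0.65],
])

```text
t: 11.68
tool_pos: [0.4936, -0.0577, 0.0254]
eef_rot: [[0.999, 0.053, -0.002], [0.053, -0.999, -0.0], [-0.002, -0.0, -1.0]]
contact_force: [-5.9, -0.5, 5.3]
width: 0.0329
grip_force: 2.6
```

Request:
move_arm([
  [0,0,0,-6,0,0,0.65],
  [0,0,0,0,0,-22,0.65],
  [0,0,0,0,0,-23,0.65],
  [0,0,0,5,0,0,0.65],
  [0,0,0,4,0,0,0.65],
  [0,0,0,4,0,0,0.65],
  [0,0,0,4,0,0,0.65],
  [0,0,0,4,0,0,0.65],
  [0,0,0,0,0,0,0.65],
])

```text
t: 12.8
tool_pos: [0.51, -0.0568, 0.0703]
eef_rot: [[0.999, 0.053, 0.001], [0.053, -0.999, 0.0], [0.001, 0.0, -1.0]]
contact_force: [0.5, -0.0, 0.1]
width: 0.0334
grip_force: 0.2
```

Run:
```python
from h import *
s=env.state();print(s["t"],lane(s["tool_pos"]),s["contact_force"])
im,d=snap("wrist","w4.png")
```

```text
12.8 [[-0.08471587  0.04750137  0.07029321]] [ 0.53555135 -0.03994913  0.13680591]
```

View pics/w4.png

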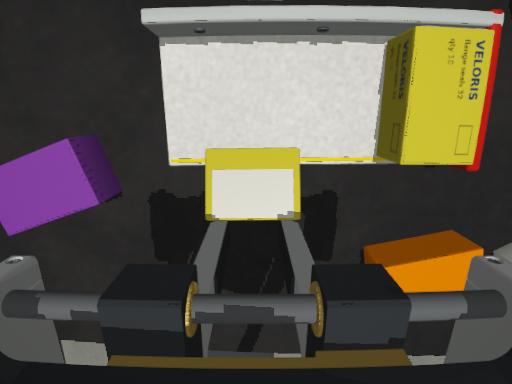

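The carton, at (252,185), is tipping square over the step line. Next: continue the push.

Request:
move_arm([
  [0,0,0,4,0,0,0.65],
  [0,0,0,4,0,0,0.65],
  [0,0,0,4,0,0,0.65],
  [0,0,0,4,0,0,0.65],
  [0,0,0,4,0,0,0.65],
  [0,0,0,4,0,0,0.65],
  [0,0,0,4,0,0,0.65],
  [0,0,0,0,0,0,0.65],
  [0,0,0,0,0,0,0.65],
])

```text
t: 13.98
tool_pos: [0.5371, -0.0553, 0.0704]
eef_rot: [[0.999, 0.053, -0.0], [0.053, -0.999, 0.0], [-0.0, -0.0, -1.0]]
contact_force: [0.1, 0.2, -0.2]
width: 0.0332
grip_force: 0.0
```

Run:
```python
from h import *
s=env.state();print(s["t"],lane(s["tool_pos"]),s["contact_force"])
im,d=snap("wrist","w5.png")
```

```text
13.975 [[-0.05754397  0.04764711  0.07036823]] [ 0.13592303  0.19460743 -0.15260017]
```

View pics/w5.png

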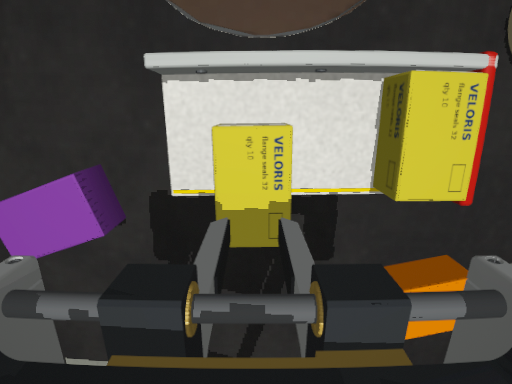

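It now lies flat at (253,185), overhanging the step. Next: back off, go low and push it home.

Run:
```python
from h import *
im,d=snap("wrist");L,u,v=cloud("wrist",d)
m=(L[:,2]>.05)&(L[:,2]<.062)&(abs(L[:,1]-.045)<.05)&(abs(L[:,0]+.03)<.08)&(v>110)&(v<250)
p=L[m];r=cv2.minAreaRect(p[:,:2].astype(np.float32));print(r,np.percentile(p,[1,50,99],axis=0))
```

```text
((-0.03188811242580414, 0.048243388533592224), (0.09045389294624329, 0.0556802824139595), 0.7523968815803528) [[-0.07487891  0.02135486  0.055448  ]
 [-0.02406794  0.04818964  0.05748418]
 [ 0.01287577  0.07512323  0.05901036]]
```

Request:
move_arm([
  [0,0,0,-25,0,0,0.65],
  [0,0,0,-25,0,0,0.65],
  [0,0,0,0,0,0,0.65],
  [0,0,0,0,0,20,0.65],
  [0,0,0,0,0,20,0.65],
  [0,0,0,8,0,0,0.65],
  [0,0,0,8,0,0,0.65],
  [0,0,0,6,0,0,0.65],
  [0,0,0,6,0,0,0.65],
  [0,0,0,6,0,0,0.65],
  [0,0,0,6,0,0,0.65],
  [0,0,0,0,0,0,0.65],
])

```text
t: 15.58
tool_pos: [0.5286, -0.056, 0.0306]
eef_rot: [[0.999, 0.053, 0.002], [0.053, -0.999, -0.0], [0.002, 0.0, -1.0]]
contact_force: [0.4, -0.3, 0.0]
width: 0.0327
grip_force: 0.0
```

Request:
move_arm([
  [0,0,0,4,0,0,0.65],
  [0,0,0,4,0,0,0.65],
  [0,0,0,4,0,0,0.65],
  [0,0,0,3,0,0,0.65],
  [0,0,0,1,0,0,0.65],
  [0,0,0,1,0,0,0.65],
  [0,0,0,1,0,0,0.65],
  [0,0,0,0,0,0,0.65],
])

```text
t: 16.58
tool_pos: [0.5454, -0.055, 0.0304]
eef_rot: [[0.999, 0.053, 0.0], [0.053, -0.999, -0.0], [0.0, 0.0, -1.0]]
contact_force: [-0.2, -0.1, -0.3]
width: 0.033
grip_force: 0.3
```

Request:
move_arm([
  [0,0,0,1,0,0,0.65],
  [0,0,0,1,0,0,0.65],
  [0,0,0,1,0,0,0.65],
  [0,0,0,0,0,0,0.65],
])

```text
t: 17.08
tool_pos: [0.5453, -0.0549, 0.0304]
eef_rot: [[0.999, 0.053, -0.007], [0.053, -0.999, -0.0], [-0.007, -0.0, -1.0]]
contact_force: [-8.9, -1.2, 8.2]
width: 0.0332
grip_force: 4.6
```

Home against the wall: the force rose with no further motion. Next: back off, rise, verify.

Request:
move_arm([
  [0,0,0,-15,0,0,0.65],
  [0,0,0,-20,0,0,0.65],
  [0,0,0,-15,0,-40,0.65],
  [0,0,0,0,0,-60,0.65],
  [0,0,0,0,0,-50,0.65],
  [0,0,0,0,0,0,0.65],
  [0,0,0,0,0,0,0.65],
])

```text
t: 17.95
tool_pos: [0.498, -0.0573, 0.18]
eef_rot: [[0.999, 0.053, 0.0], [0.053, -0.999, 0.0], [0.0, -0.0, -1.0]]
contact_force: [0.3, -0.6, -0.4]
width: 0.033
grip_force: 0.0
```

Run:
```python
from h import *
im,d=snap("wrist","w6.png");L,u,v=cloud("wrist",d)
for n,c in(("new",.048),("old",-.083)):
    m=(L[:,2]>.048)&(L[:,2]<.066)&(abs(L[:,1]-c)<(.04 if n=="new" else .0265))&(L[:,0]>-.08)&(L[:,0]<.047)
    p=L[m];print(n,cv2.minAreaRect(p[:,:2].astype(np.float32)),np.percentile(p,[1,50,99],axis=0).round(4))
print(env.state()["t"])
```

```text
new ((0.003803793340921402, 0.04842387139797211), (0.08628971129655838, 0.055816393345594406), 0.09075989574193954) [[-0.0391  0.0212  0.0541]
 [ 0.006   0.0482  0.0562]
 [ 0.0464  0.0751  0.0578]]
old ((0.002596653997898102, -0.08299553394317627), (0.08875376731157303, 0.05298618972301483), 0.0005196982529014349) [[-0.0413 -0.1089  0.0543]
 [ 0.0045 -0.0825  0.0562]
 [ 0.0461 -0.057   0.0579]]
18.0
```

View pics/w6.png

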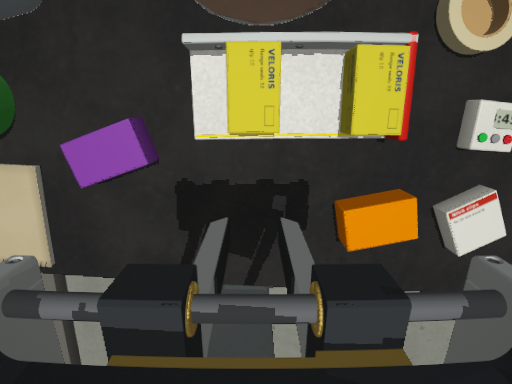

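Both cartons lie flat: the new one (254,88) flush to the wall, the old one (378,90) at the red stop. The bystanders in view haven't been touched.

```bash
python3 -c "
from bench import env;print(env.hand_in())"
```

```text
the job is handed in; nothing more can be done
None
```

Job handed in, no verdict returned: the last wrist view shows the old carton against the red stop and the new one lying flat behind it, flush with the back wall, with no bystander touched.

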